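# Gauge a pipette sleeve on the pin and sort it

### The arm

A 6-joint arm with a two-finger parallel gripper is mounted at the origin on the work surface. World frame = base frame: x ahead of the robot, y to its left, z up, the work surface at z = 0. Lengths are in m, angles in rad, forces in N, time in s.
With the tool pointing down it reaches from about 0.35 to 0.775 m from the base axis. Payload 7.3 kg.
Tool frame: the origin (TCP) lies at the very end of the fingers, on their centre line; the grasp point (between the pads) lies grip_point_offset behind it (grip_point_offset is the distance from the TCP to the grasp point, in m); z points along the fingers, y is the direction in which the jaws open and shut (so a half turn about z gives the same grasp; the last joint's range is limited). The gripper opens to 92 mm and grips with 3 to 60 N. Pads are 19 mm wide; open, the fingers measure 130 mm over their backs; the gripper's body (75 mm by 190 mm) begins 47 mm behind the grasp point.
Start: joints at [1.022, 0.342, 1.524, -0, 1.275, -0.146], TCP at [0.206, 0.483, 0.227] pointing down, gripper open.
Joint ranges: [-2.53, 2.53], [-0.77, 2.02], [0.04, 2.7], [-1, 4.14], [0.28, 2.66], [-3.11, 3.11]. Speed limits (rad/s): [2.57, 2.57, 3.14, 3.14, 3.14, 3.14].

### API

Orientations are given as [roll, pitch, yaw] about the fixed x, y, z axes, in that order (R = Rz(yaw) Ry(pitch) Rx(roll)).
In Python, from cell import * gives the robot as it stands.
- The arm moves only by the shell command python3 -m inch 'ROWS' [OPENING] [FORCE]. ROWS is JSON, a list that holds one entry, the list of rows, each a list of 4 numbers: the shift along the tool's x, y, z in mm, then the turn about the tool's z in rad. In form: [[[x, y, z, roll], ...]]. A call has 1 to 10 rows; each row shifts and turns the commanded pose from where the row before left it, along the tool's axes as they then stand; what a row does not reach is not made up. A row lasts 1/8 s, in which the tool goes at most 62.5 mm and 10.7 degrees, less where a joint would pass 70% of its speed; a pose out of reach is approached as far as the arm can. A call with a gripper value outside its range is refused whole. OPENING is the closure, from -1 (fully open) to 1 (shut), set as the call begins (- or left out, the last holds). The fingers move at their own pace and stop on an object; FORCE is the grip in N (left out, the last holds). Time passes only in rows, so rows that do not move let the fingers close. It gives the time, the measured TCP pose, the force and the opening at its end, in the units of the state.
- observe(): the state, without advancing time (a new reading comes with each control period).
- read_camera(name): name is "scene" or "side" or "wrist"; returns a dict with "img" (480x640x3 uint8, blue, green, red), "fx", "fy", "cx", "cy" (pixels), "k1" (the pictures are not rectified: a ray, as slopes to the right and down, at radius r is drawn at 1 + k1 r^2 times it, then the intrinsics apply), "eye" and "rotation" of the camera in the world; the wrist camera has in their place "T_tool_cam" (4x4, takes a point from camera to tool coordinates, whose origin is the TCP and whose axes are the flange's). Camera axes: x right, y down, z forward; pixel columns grow to the right and rows downward; lengths in m; the calibration is good to about 2 mm. A picture is of the moment at which its call begins: read the wrist's pose just before it. There is no depth.
- hand_in(): hands the job in, once; it reports no verdict.
Trained networks look in the newest picture that a camera, given by its name, has taken for a name from the list of things; names that differ only in an ending like _2 or _b are one class to them, and where a whole thing is asked for, a point or a joint stands for the part that bears it (a point fixed in the world has none). Each returns a list of dicts, best first, with "conf" (0 to 1); they miss things now and then, are a little off and sometimes report something else, mostly with a low value. They report only what shows in the picture. A call takes as long as a camera call.
- boxes_of(camera, label): "at" ([row, column] in pixels, amid what is visible of it).
- place_of(camera, label): "at" ([row, column] in pixels: a listed point, or the origin of a listed thing).
The state is a dict: "time": time; "qpos": joint angles; "qvel": joint speeds; "joint_efforts": joint torques, N m; "tool_pos": TCP position; "tool_rot": TCP orientation; "contact_force": force on the tool from outside, world axes, zero at the start; "torque": the same for the moment, N m; "opening": finger opening in m.
Only numpy, scipy, OpenCV 4.12 (cv2) and the standard library are available. Lean on these libraries where they do the work, as an engineer would, in place of code of your own. Each camera call takes 0.05 s, during which the arm holds its last target. There are 200 camera calls.

### The job

One of the blue sleeves lies on the rails in line with the brass gauge pin: slide it gently along onto the pin, as far as it will go without forcing. If it goes fully home against the grey block it is good, so draw it off the pin and lay it in the green tray; if it sticks part of the way on, it is bad and belongs in the red tray. Leave the three waiting sleeves and everything else where they are.

Things in the scene. Friction and masses are not known exactly. Their poses are not given: they have to be found in the camera images.
- gauge: Fit gauge, fixed: aluminium base plate, x from -100 to +90 mm, y from -78 to +78 mm, 10 mm thick; origin on its underside, z up. Two lanes run along its x, at y = -41 mm (pin lane) and y = +41 mm (waiting lane): each a pair of 8 mm steel rods 20.7 mm apart between centres, tops 18 mm above the bench. A sleeve lies on a pair, its axis along x and 32 mm above the bench.
- pin_tip (a point): Tip, on the axis, of the level brass gauge pin: 15 mm diameter, 36 mm long, pointing to the gauge's -x; at x = 24, y = -41, z = 32 mm of the gauge, in line with the bore of the sleeve in the pin lane. That sleeve starts with its middle 52 to 76 mm before the tip (to -x).
- block_face (a point): Root of the pin, on the face of the grey block (26 mm along x, 50 mm wide, top 60 mm above the bench); at x = 60, y = -41, z = 32 mm of the gauge. Home: the sleeve's end on this face, its middle 20 mm before it. A bad sleeve stops with its middle about 41 mm before it, the pin 15 mm inside.
- waiting_lane (a point): Middle of the waiting lane, at sleeve axis height: x = -10, y = 41, z = 32 mm of the gauge. The other three sleeves lie along this lane near x = -60, -10 and 40 mm of the gauge.
- sleeve_a: Blue plastic tube, white band round its middle, 34 mm outside diameter, 40 mm long, 18 mm bore at both mouths, 32 to 52 g; origin at the middle of its axis, x along the axis. All four look alike, but inside some the bore narrows to 11 mm over the middle 10 mm (bad); in the others it is 18 mm throughout (good). Which of the four lies in the pin lane varies.
- sleeve_b: Blue plastic tube, white band round its middle, 34 mm outside diameter, 40 mm long, 18 mm bore at both mouths, 32 to 52 g; origin at the middle of its axis, x along the axis. All four look alike, but inside some the bore narrows to 11 mm over the middle 10 mm (bad); in the others it is 18 mm throughout (good). Which of the four lies in the pin lane varies.
- sleeve_c: Blue plastic tube, white band round its middle, 34 mm outside diameter, 40 mm long, 18 mm bore at both mouths, 32 to 52 g; origin at the middle of its axis, x along the axis. All four look alike, but inside some the bore narrows to 11 mm over the middle 10 mm (bad); in the others it is 18 mm throughout (good). Which of the four lies in the pin lane varies.
- sleeve_d: Blue plastic tube, white band round its middle, 34 mm outside diameter, 40 mm long, 18 mm bore at both mouths, 32 to 52 g; origin at the middle of its axis, x along the axis. All four look alike, but inside some the bore narrows to 11 mm over the middle 10 mm (bad); in the others it is 18 mm throughout (good). Which of the four lies in the pin lane varies.
- green_tray: Green open square tray, fixed to the bench, 130 x 130 mm outside, walls 4 mm thick and 30 mm high, floor 4 mm thick; origin at the centre of its underside, x and y along its sides. For good sleeves. It may stand to the left or to the right of the gauge.
- red_tray: Red open square tray, fixed to the bench, 130 x 130 mm outside, walls 4 mm thick and 30 mm high, floor 4 mm thick; origin at the centre of its underside, x and y along its sides. For bad sleeves. It stands on the other side of the gauge.
- jar: Bystander: clear jar with blue cap, 60 mm diameter, 85 mm high; origin at the centre of its underside.
- amber_bottle: Bystander: amber bottle with white cap, 52 mm diameter, 110 mm high; origin at the centre of its underside.
- beaker: Bystander: glass beaker, 72 mm diameter, 90 mm high; origin at the centre of its underside.
- spatula: Bystander: spatula lying flat, 200 mm long along its x; origin at its middle, on the bench.

How it is judged:
On the way:
1. the sleeve in the pin's lane is slid onto the pin as far as it will go (within 3 mm): home against the block if good, to where it sticks if bad (((x of sleeve_a in the frame of gauge above 0.016 m and y of sleeve_a in the frame of gauge between -0.045 and -0.037 m and z of sleeve_a in the frame of gauge between 0.0279 and 0.0359 m and angle between the x axis of sleeve_a and the x axis of gauge, either way round below 0.12 rad) or (x of sleeve_b in the frame of gauge above 0.037 m and y of sleeve_b in the frame of gauge between -0.045 and -0.037 m and z of sleeve_b in the frame of gauge between 0.0279 and 0.0359 m and angle between the x axis of sleeve_b and the x axis of gauge, either way round below 0.12 rad) or (x of sleeve_c in the frame of gauge above 0.037 m and y of sleeve_c in the frame of gauge between -0.045 and -0.037 m and z of sleeve_c in the frame of gauge between 0.0279 and 0.0359 m and angle between the x axis of sleeve_c and the x axis of gauge, either way round below 0.12 rad) or (x of sleeve_d in the frame of gauge above 0.016 m and y of sleeve_d in the frame of gauge between -0.045 and -0.037 m and z of sleeve_d in the frame of gauge between 0.0279 and 0.0359 m and angle between the x axis of sleeve_d and the x axis of gauge, either way round below 0.12 rad))), for 0.1 s.
At the end, for the whole second after the job is handed in: The tested sleeve lies at rest on the floor of the green tray if it went home, of the red tray if it stuck (its middle within 52 mm of the tray's centre along both sides and below 30 mm), and the three waiting sleeves are within 15 mm of where they started (((x of sleeve_a in the frame of red_tray between -0.052 and 0.052 m and y of sleeve_a in the frame of red_tray between -0.052 and 0.052 m and z of sleeve_a in the frame of red_tray below 0.03 m and linear speed of sleeve_a below 0.02 m/s and angular speed of sleeve_a below 0.3 rad/s and distance of each of sleeve_b, sleeve_c, sleeve_d from where it was at the start of the episode below 0.015 m) or (x of sleeve_b in the frame of green_tray between -0.052 and 0.052 m and y of sleeve_b in the frame of green_tray between -0.052 and 0.052 m and z of sleeve_b in the frame of green_tray below 0.03 m and linear speed of sleeve_b below 0.02 m/s and angular speed of sleeve_b below 0.3 rad/s and distance of each of sleeve_a, sleeve_c, sleeve_d from where it was at the start of the episode below 0.015 m) or (x of sleeve_c in the frame of green_tray between -0.052 and 0.052 m and y of sleeve_c in the frame of green_tray between -0.052 and 0.052 m and z of sleeve_c in the frame of green_tray below 0.03 m and linear speed of sleeve_c below 0.02 m/s and angular speed of sleeve_c below 0.3 rad/s and distance of each of sleeve_a, sleeve_b, sleeve_d from where it was at the start of the episode below 0.015 m) or (x of sleeve_d in the frame of red_tray between -0.052 and 0.052 m and y of sleeve_d in the frame of red_tray between -0.052 and 0.052 m and z of sleeve_d in the frame of red_tray below 0.03 m and linear speed of sleeve_d below 0.02 m/s and angular speed of sleeve_d below 0.3 rad/s and distance of each of sleeve_a, sleeve_b, sleeve_c from where it was at the start of the episode below 0.015 m))); the robot touches nothing.
It fails at once if the sleeve is forced: it presses on the gauge with more than 60 N (contact force between any of sleeve_a, sleeve_b, sleeve_c, sleeve_d and gauge above 60 N).
It fails at once if a bystander is moved by more than 30 mm (distance of any of jar, amber_bottle, beaker, spatula from where it was at the start of the episode above 0.03 m).
It also fails if it takes over 54 s, if anything falls off the work surface, if the arm or the gripper's body presses on something with over 40 N, if the wrist force passes 120 N, or if a joint passes its speed limit or range.

## Working session

There is one attempt and no reset: what is moved stays moved. The work goes in short steps, Python scripts to look and compute and a shell command to move; the robot and the scene stay as the last step left them, time stands still between calls to the robot, and variables do not carry over. Pictures are saved under pics/ and viewed, about 8 in all and at most 12, crops included, and the job is handed in when it is done.

```bash
ls; mkdir -p pics
cat > h.py <<'E'
from cell import *
import numpy as np, cv2
from scipy.spatial.transform import Rotation as Ro
def cam(n):
    s=observe(); c=read_camera(n)
    if n=="wrist":
        T=np.eye(4);T[:3,:3]=Ro.from_euler('xyz',s["tool_rot"]).as_matrix() if np.size(s["tool_rot"])==3 else np.array(s["tool_rot"]);T[:3,3]=s["tool_pos"]
        M=T@np.array(c["T_tool_cam"]); c["eye"]=M[:3,3]; c["rotation"]=M[:3,:3]
    c["eye"]=np.array(c["eye"]);c["rotation"]=np.array(c["rotation"])
    return c
def K(c): return np.array([[c["fx"],0,c["cx"]],[0,c["fy"],c["cy"]],[0,0,1.]])
def ray(c,rc):
    p=cv2.undistortPoints(np.array([[[rc[1],rc[0]]]],float),K(c),np.array([c["k1"],0,0,0.])).ravel()
    return c["rotation"]@np.array([p[0],p[1],1])
def at_z(c,rc,z):
    d=ray(c,rc); return c["eye"]+d*(z-c["eye"][2])/d[2]
def proj(c,P):
    R=c["rotation"].T
    return cv2.projectPoints(np.array(P,float).reshape(-1,1,3),cv2.Rodrigues(R)[0],-R@c["eye"],K(c),np.array([c["k1"],0,0,0.]))[0].reshape(-1,2)
E
python3 - <<'E'
from h import *
s=observe();print(s["tool_pos"],s["tool_rot"],s["opening"],s["time"]); print(globals().get("grip_point_offset"))
for n in ("scene","side"):
    c=cam(n);cv2.imwrite(f"pics/{n}0.png",c["img"]);print(n,c["eye"],c["fx"],c["k1"])
    for l,z in (("gauge",0),("pin_tip",.032),("block_face",.032),("waiting_lane",.032),("sleeve_a",.032),("green_tray",0),("red_tray",0),("jar",0),("amber_bottle",0),("beaker",0),("spatula",0)):
        for d in place_of(n,l)[:5]: 
            if d["conf"]>.25: print(l,round(d["conf"],2),np.round(d["at"]),np.round(at_z(c,d["at"],z)*1000))
print(observe()["time"])
E
```

```text
pics
[0.20555086 0.48264653 0.22603883] [-3.14007688e+00 -2.45930783e-04  2.73878778e+00] 0.09151904874426464 0.0
0.0188
scene [1.22080279 0.52535754 0.77089126] 466.33097888874926 -0.1004934453525554Traceback (most recent call last):
  File "<stdin>", line 7, in <module>
  File "h.py", line 16, in at_z
    d=ray(c,rc); return c["eye"]+d*(z-c["eye"][2])/d[2]
                                                   ~^^^
IndexError: invalid index to scalar variable.
```

```bash
sed -i 's/^    return c$/    if c["rotation"].size==3: c["rotation"]=Ro.from_euler("xyz",c["rotation"]).as_matrix()\n    return c/' h.py
python3 - <<'E'
from h import *
for n in ("scene","side"):
    c=cam(n);cv2.imwrite(f"pics/{n}0.png",c["img"]);print(n,c["eye"],c["rotation"][:,2])
    for l,z in (("gauge",0),("pin_tip",.032),("block_face",.032),("waiting_lane",.032),("sleeve_a",.032),("green_tray",0),("red_tray",0),("jar",0),("amber_bottle",0),("beaker",0),("spatula",0)):
        for d in place_of(n,l)[:5]: 
            if d["conf"]>.25: print(l,round(d["conf"],2),np.round(d["at"]),np.round(at_z(c,d["at"],z)*1000))
print(observe()["time"])
E
```

```text
scene [1.22080279 0.52535754 0.77089126] [-0.58107427 -0.42042234 -0.69684844]
gauge 0.98 [220. 299.] [554. -18.   0.]
pin_tip 0.85 [207. 280.] [571. -60.  32.]
block_face 0.94 [215. 269.] [608. -66.  32.]
waiting_lane 0.87 [214. 309.] [553.  14.  32.]
sleeve_a 0.71 [215. 311.] [552.  18.  32.]
sleeve_a 0.69 [204. 330.] [494.  33.  32.]
sleeve_a 0.62 [193. 295.] [507. -65.  32.]
sleeve_a 0.5 [230. 296.] [615.  20.  32.]
green_tray 0.66 [173. 225.] [ 513. -307.    0.]
green_tray 0.38 [207. 278.] [545. -92.   0.]
red_tray 0.73 [254. 432.] [480. 306.   0.]
jar 0.78 [285. 269.] [759.  54.   0.]
amber_bottle 0.87 [256. 232.] [741. -71.   0.]
amber_bottle 0.58 [206. 276.] [546. -96.   0.]
beaker 0.85 [322. 362.] [730. 272.   0.]
spatula 0.61 [326. 469.] [619. 453.   0.]
side [ 0.0651632  -0.60084756  0.62579231] [ 0.52400928  0.64999338 -0.5503843 ]
pin_tip 0.64 [287. 350.] [571. -63.  32.]
block_face 0.9 [279. 366.] [614. -65.  32.]
waiting_lane 0.64 [271. 316.] [546.  18.  32.]
waiting_lane 0.63 [291. 328.] [527. -46.  32.]
sleeve_a 0.9 [270. 319.] [555.  17.  32.]
sleeve_a 0.88 [278. 294.] [496.  26.  32.]
sleeve_a 0.87 [298. 320.] [502. -55.  32.]
sleeve_a 0.69 [263. 336.] [598.  15.  32.]
green_tray 0.87 [394. 415.] [ 502. -309.    0.]
red_tray 0.57 [233. 224.] [486. 309.   0.]
jar 0.85 [244. 376.] [755.  52.   0.]
amber_bottle 0.57 [270. 406.] [736. -65.   0.]
beaker 0.73 [208. 312.] [736. 283.   0.]
spatula 0.85 [192. 242.] [628. 471.   0.]
1.3
```

View pics/scene0.png

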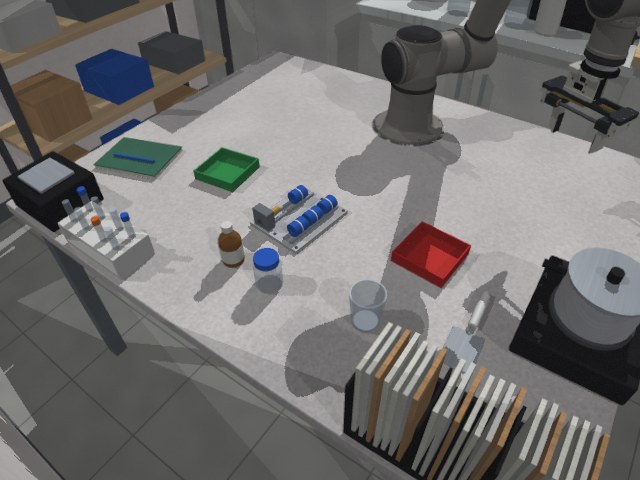

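```bash
python3 -m inch '[[[0,0,0,-0.14],[0,0,0,-0.14],[-38,-48,0,0],[-38,-48,0,0],[-38,-48,0,0],[-38,-48,0,0],[-38,-48,0,0],[-38,-48,0,0],[-38,-48,0,0],[-38,-48,0,0]]]' -0.17
python3 -m inch '[[[-38,-48,0,0],[-38,-48,0,0],[0,0,0,0],[0,0,0,0]]]'
python3 - <<'E'
from h import *
c=cam("wrist");cv2.imwrite("pics/w1.png",c["img"]);print(np.round(np.array(c["T_tool_cam"]),3),c["fx"])
for l,z in (("gauge",0),("pin_tip",.032),("block_face",.032),("waiting_lane",.032),("sleeve_a",.032)):
    for d in place_of("wrist",l)[:5]: 
        if d["conf"]>.25: print(l,round(d["conf"],2),np.round(d["at"],1),np.round(at_z(c,d["at"],z)*1000,1))
print(observe()["time"])
E
```

```text
time: 2.55
tool_pos: [0.4613, 0.0628, 0.227]
tool_rot: [3.141, 0.001, 3.019]
contact_force: [1.1, 0.7, 0.5]
opening: 0.0535
time: 3.05
tool_pos: [0.5237, -0.0397, 0.2264]
tool_rot: [3.141, -0.001, 3.018]
contact_force: [0.3, -0.2, -0.4]
opening: 0.0539
[[ 0.001 -0.967 -0.254  0.069]
 [ 1.     0.001 -0.001 -0.001]
 [ 0.001 -0.254  0.967 -0.158]
 [ 0.     0.     0.     1.   ]] 334.8803799536033
gauge 0.9 [233.9 338.6] [553.3 -23.6   0. ]
pin_tip 0.75 [262.5 303.1] [572.9 -67.   32. ]
pin_tip 0.44 [141.8 627.8] [485.9 274.2  32. ]
block_face 0.87 [292.7 306.1] [609.2 -68.5  32. ]
sleeve_a 0.95 [180.4 379.9] [493.3  24.6  32. ]
sleeve_a 0.91 [277.2 377.1] [600.3  13.1  32. ]
sleeve_a 0.88 [230.2 378. ] [546.3  18.5  32. ]
sleeve_a 0.69 [198.2 300.5] [501.6 -60.   32. ]
sleeve_a 0.64 [336.5 583.7] [703.3 246.8  32. ]
3.35
```

View pics/w1.png

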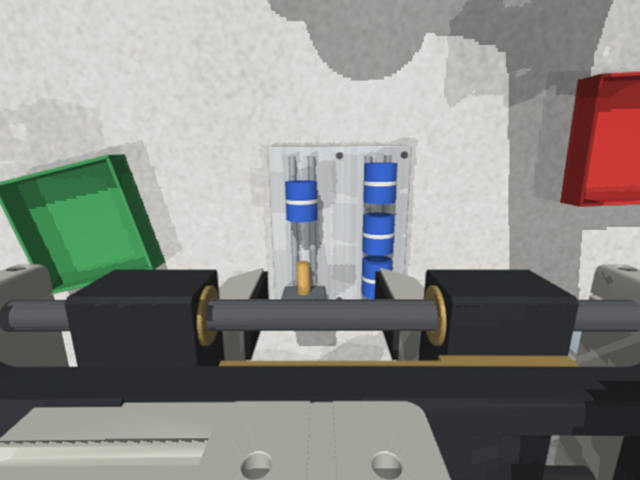

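```bash
python3 -m inch '[[[20,-11,0,0],[20,-11,0,0],[0,0,0,0],[0,0,0,0]]]'
cat > meas.py <<'E'
from h import *
def axis(c,lane_pts):
    """sleeve axis at z=.032 from silhouettes; lane_pts: blue mask of the lane"""
    rows=[r for r in range(480) if lane_pts[r].sum()>12]
    L=[];R=[]
    for r in rows:
        k=np.flatnonzero(lane_pts[r]); L.append((r,k[0]-.5));R.append((r,k[-1]+.5))
    def plane(P):
        V=np.array([ray(c,p) for p in P]);V/=np.linalg.norm(V,axis=1)[:,None]
        for _ in range(3):
            n=np.linalg.svd(V)[2][2]; e=abs(V@n); V=V[e<=max(np.percentile(e,80),1e-4)]
        return n*np.sign(n[1])
    n=plane(L)+plane(R); n/=np.linalg.norm(n)
    # line: n.(p-eye)=0 at z=.032
    h=n[2]*(.032-c["eye"][2])
    return n,h,rows
def y_at(c,n,h,x): return c["eye"][1]-(h+n[0]*(x-c["eye"][0]))/n[1]
E
python3 - <<'E'
from meas import *
c=cam("wrist");cv2.imwrite("pics/w2.png",c["img"])
hsv=cv2.cvtColor(c["img"],cv2.COLOR_BGR2HSV)
m=cv2.inRange(hsv,(105,120,40),(130,255,255))
n,lab,st,ce=cv2.connectedComponentsWithStats(m)
for i in range(1,n):
    if st[i,4]>100: print(st[i],np.round(at_z(c,ce[i][::-1],.032)*1000,1))
for l,z in (("pin_tip",.032),("block_face",.032),("sleeve_a",.032)):
    for d in place_of("wrist",l)[:4]: print(l,round(d["conf"],2),np.round(d["at"],1),np.round(at_z(c,d["at"],z)*1000,1))
E
```

```text
time: 3.85
tool_pos: [0.4823, -0.0565, 0.2271]
tool_rot: [3.141, 0.001, 3.019]
contact_force: [0.5, 0.2, 0.1]
opening: 0.0536
[383 199  32  21 610] [484.6  25.5  32. ]
[308 215  29  22 598] [493.2 -58.1  32. ]
[383 222  31  19 488] [509.6  22.7  32. ]
[308 240  29  18 450] [519.  -61.1  32. ]
[382 246  30  24 644] [538.7  19.4  32. ]
pin_tip 0.74 [294.7 323.7] [573.6 -65.8  32. ]
pin_tip 0.25 [325.8 325.3] [613.  -68.7  32. ]
block_face 0.59 [323.1 324.7] [609.4 -69.   32. ]
block_face 0.22 [292.6 322. ] [570.8 -67.5  32. ]
sleeve_a 0.82 [217.1 395.4] [493.3  21.3  32. ]
sleeve_a 0.79 [265.2 397.5] [548.2  20.1  32. ]
sleeve_a 0.69 [234.7 319.6] [502.8 -61.8  32. ]
```

View pics/w2.png

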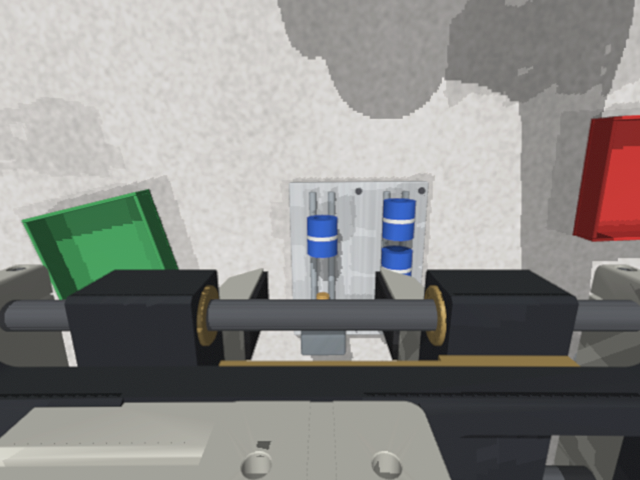

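Run:
```python
from meas import *
c=cam("wrist")
hsv=cv2.cvtColor(c["img"],cv2.COLOR_BGR2HSV)
m=cv2.inRange(hsv,(105,120,40),(130,255,255))>0
for nm,(a,b) in {"pin":(295,355),"wait":(370,430)}.items():
    k=np.zeros_like(m);k[205:262,a:b]=m[205:262,a:b]
    n,h,rows=axis(c,k); print(nm,"slope",-n[0]/n[1],[round(1000*y_at(c,n,h,x),1) for x in (.48,.504,.54,.575,.61)])
# plate left edge in plane z=.010
g=cv2.cvtColor(c["img"],cv2.COLOR_BGR2GRAY).astype(float)
for a,b,nm in((284,298,"left"),):
    P=[]
    for r in range(186,262,4):
        gr=np.abs(np.diff(cv2.GaussianBlur(g,(3,3),0)[r,a:b])); w=gr**2; P.append(at_z(c,(r,a+.5+(w*np.arange(len(w))).sum()/w.sum()),.01)*1000)
    P=np.array(P); print(nm,np.polyfit(P[:,0],P[:,1],1),P[::6,:2].round(1))
```

```text
pin slope -0.12117674578528738 [np.float64(-56.5), np.float64(-59.4), np.float64(-63.8), np.float64(-68.1), np.float64(-72.3)]
wait slope -0.11810059789112817 [np.float64(25.9), np.float64(23.1), np.float64(18.9), np.float64(14.7), np.float64(10.6)]
left [ -0.12318181 -34.75755328] [[448.3 -89.6]
 [474.9 -94.1]
 [502.8 -97.4]
 [531.8 -99.9]]
```

```bash
python3 -m inch '[[[-9,0,50,0],[-9,0,50,0],[0,0,50,0],[0,0,35,0],[0,0,15,0],[0,0,10,0],[0,0,0,0],[0,0,0,0]]]'
python3 - <<'E'
from h import *
c=cam("wrist");cv2.imwrite("pics/w3.png",c["img"])
E
```

```text
time: 5.1
tool_pos: [0.5004, -0.0592, 0.0178]
tool_rot: [-3.141, 0.002, 3.019]
contact_force: [0.5, 0.9, 0.3]
opening: 0.0537
```

View pics/w3.png

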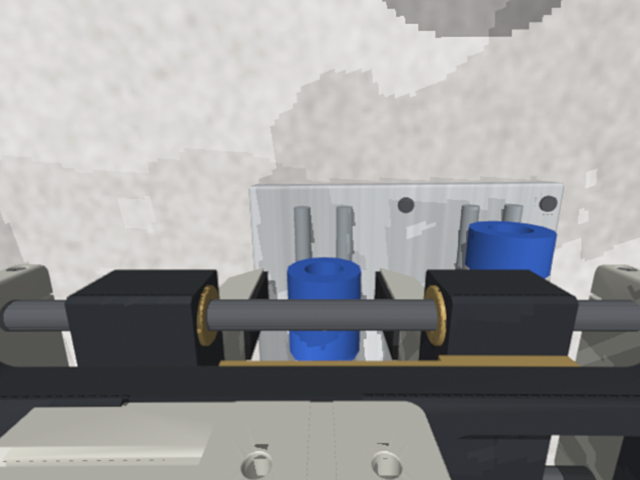

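```bash
python3 -m inch '[[[0,1,0,0],[0,0,0,0]]]'; python3 -m inch '[[[0,0,0,0],[0,0,0,0],[0,0,0,0],[0,0,0,0]]]' 1 4
python3 - <<'E'
from h import *
for i in range(1): c=cam("wrist");s=observe();print(s["contact_force"],s["torque"],s["opening"],s["tool_pos"])
E
```

```text
time: 5.4
tool_pos: [0.4999, -0.058, 0.0171]
tool_rot: [-3.142, 0.001, 3.019]
contact_force: [-0.5, -0.4, -0.8]
opening: 0.0537
time: 5.9
tool_pos: [0.4997, -0.058, 0.0167]
tool_rot: [3.141, -0.0, 3.019]
contact_force: [-1.0, 0.3, 0.6]
opening: 0.0338
[-0.01775294 -0.09099502  0.55758148] [ 0.05450832  0.01519011 -0.03103203] 0.033183313459142404 [ 0.49972214 -0.05803421  0.01672354]
```

```bash
python3 -m inch '[[[-10,0,0,0],[-10,0,0,0],[-10,0,0,0],[-10,0,0,0],[-3,0,0,0],[0,0,0,0]]]'; python3 -m inch '[[[-5,0,0,0],[-4,0,0,0],[-4,0,0,0],[0,0,0,0]]]'; python3 -m inch '[[[-4,0,0,0],[-4,0,0,0],[-4,0,0,0],[-2,0,0,0],[0,0,0,0]]]'
```

```text
time: 6.7
tool_pos: [0.5431, -0.0633, 0.0167]
tool_rot: [3.142, 0.001, 3.019]
contact_force: [0.7, 1.3, 1.6]
opening: 0.0335
time: 7.2
tool_pos: [0.5559, -0.0649, 0.0168]
tool_rot: [3.142, 0.001, 3.019]
contact_force: [-0.7, 2.7, 1.5]
opening: 0.0334
time: 7.82
tool_pos: [0.5681, -0.0664, 0.0159]
tool_rot: [3.141, -0.003, 3.019]
contact_force: [-4.4, 2.7, 1.1]
opening: 0.0333
```

Run:
```python
from h import *
c=cam("wrist");cv2.imwrite("pics/w4.png",c["img"])
c=cam("side");cv2.imwrite("pics/s4.png",cv2.resize(c["img"][220:340,260:420],None,fx=5,fy=5,interpolation=cv2.INTER_CUBIC))
s=observe();print(s["contact_force"],s["torque"],s["opening"],s["tool_pos"])
```

```text
[-5.16683065  2.47417355  0.30267434] [0.43744098 0.70288528 0.05187145] 0.033297087912446385 [ 0.56811479 -0.06643179  0.01588226]
```

View pics/s4.png

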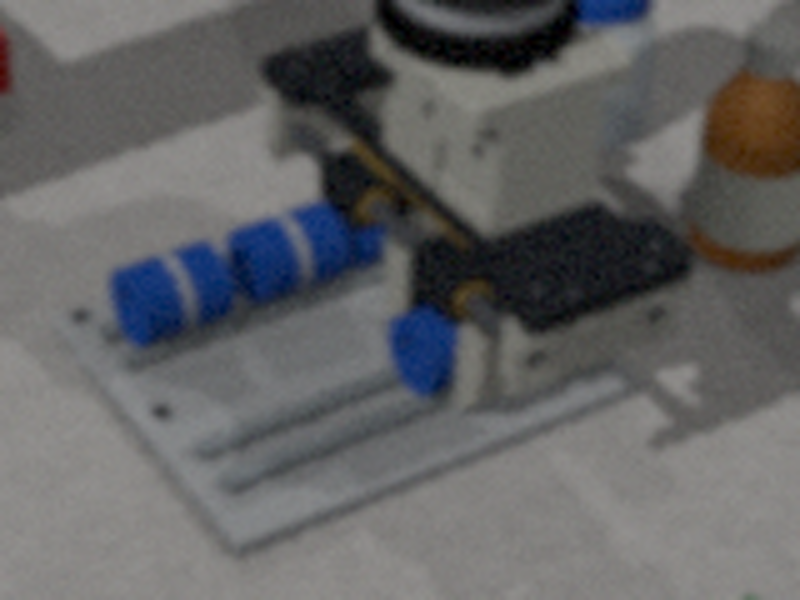

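```bash
python3 -m inch '[[[0,1,0,0],[0,0,0,0]]]';  python3 -m inch '[[[-2,0,0,0],[-2,0,0,0],[-2,0,0,0],[0,0,0,0],[0,0,0,0]]]'
python3 - <<'E'
from h import *
c=cam("wrist");cv2.imwrite("pics/w5.png",c["img"])
a=cv2.imread("pics/w3.png");b=cv2.imread("pics/w4.png")
cv2.imwrite("pics/cmp.png",np.hstack([i[170:400,200:460] for i in (a,b,c["img"])]))
E
```

```text
time: 8.18
tool_pos: [0.5682, -0.0661, 0.0159]
tool_rot: [-3.141, -0.003, 3.019]
contact_force: [-5.2, -0.2, -1.4]
opening: 0.0334
time: 8.8
tool_pos: [0.5744, -0.0669, 0.016]
tool_rot: [-3.141, -0.002, 3.019]
contact_force: [-4.3, -0.6, -1.4]
opening: 0.0336
```

View pics/cmp.png

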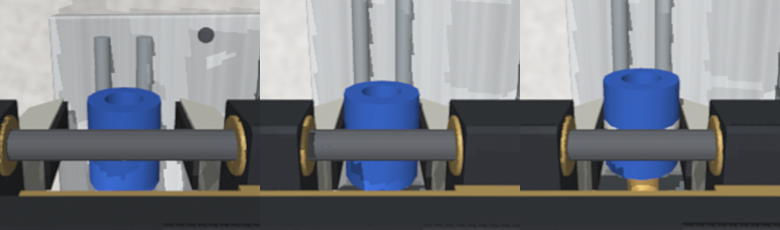

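Run:
```python
from h import *
s=observe()
c=cam("wrist")
print(s["tool_pos"], "rear", at_z(c,(238.5,321),.049)-s["tool_pos"], "w3-like", at_z(c,(257,325),.049)-s["tool_pos"], "w4-like",at_z(c,(251,321),.049)-s["tool_pos"])
print(s["contact_force"],s["torque"])
```

```text
[ 0.57438498 -0.06685951  0.01603998] rear [-0.03522499  0.00342884  0.03296002] w3-like [-0.02756468  0.00407607  0.03296002] w4-like [-0.0302013   0.00281352  0.03296002]
[-4.83824796 -1.31833114 -1.54098726] [-0.1726346   0.82066262  0.03807533]
```

```bash
python3 -m inch '[[[0,0,0,0],[-1,0,0,0],[-1,0,0,0],[-1,0,0,0],[0,0,0,0]]]' - 9
python3 - <<'E'
from h import *
c=cam("wrist");s=observe();print(s["contact_force"],s["tool_pos"])
m=cv2.inRange(cv2.cvtColor(c["img"],cv2.COLOR_BGR2HSV),(105,120,40),(130,255,255))[:,290:350]
r=np.flatnonzero(m.sum(1)>0)[0];print(r,at_z(c,(r-.5,321),.015))
for n in("scene","side"):
  c=cam(n)
  for l in ("red_tray","green_tray"):
    d=place_of(n,l)[0];print(l,d["conf"],at_z(c,d["at"],0))
E
```

```text
time: 9.52
tool_pos: [0.575, -0.0669, 0.0158]
tool_rot: [-3.141, -0.008, 3.019]
contact_force: [-12.6, -0.2, 5.0]
opening: 0.0334
[-12.03753358  -0.60968918   4.00096822] [ 0.57502288 -0.0668802   0.01577762]
238 [ 0.54809655 -0.06457003  0.015     ]
red_tray 0.58 [0.48479702 0.30313047 0.        ]
green_tray 0.78 [ 0.51483551 -0.30100314  0.        ]
red_tray 0.95 [0.47624746 0.29689019 0.        ]
green_tray 0.71 [ 0.50003198 -0.30555806  0.        ]
```

```bash
python3 -m inch '[[[0,0,0,0],[0,0,0,0],[4,0,0,0],[4,0,0,0],[0,0,0,0]]]' -0.17; python3 -m inch '[[[0,0,0,0],[0,0,0,0],[0,0,0,0],[0,0,0,0]]]' 1 15;  python3 -m inch '[[[5,0,0,0],[8,0,0,0],[10,0,0,0],[10,0,0,0],[10,0,0,0],[0,0,0,0],[0,0,-5,0],[0,0,-15,0],[0,0,-25,0],[0,0,0,0]]]'
python3 - <<'E'
from h import *
c=cam("wrist");s=observe();cv2.imwrite("pics/w6.png",c["img"])
E
```

```text
time: 10.5
tool_pos: [0.57, -0.0657, 0.0168]
tool_rot: [3.141, -0.0, 3.019]
contact_force: [0.2, 0.9, 0.3]
opening: 0.0538
time: 11.0
tool_pos: [0.5705, -0.0658, 0.0168]
tool_rot: [-3.142, 0.0, 3.019]
contact_force: [-0.1, 0.2, 1.1]
opening: 0.0332
time: 12.25
tool_pos: [0.5293, -0.0607, 0.0639]
tool_rot: [-3.141, 0.005, 3.019]
contact_force: [0.3, 0.6, -0.8]
opening: 0.0334
```

View pics/w6.png

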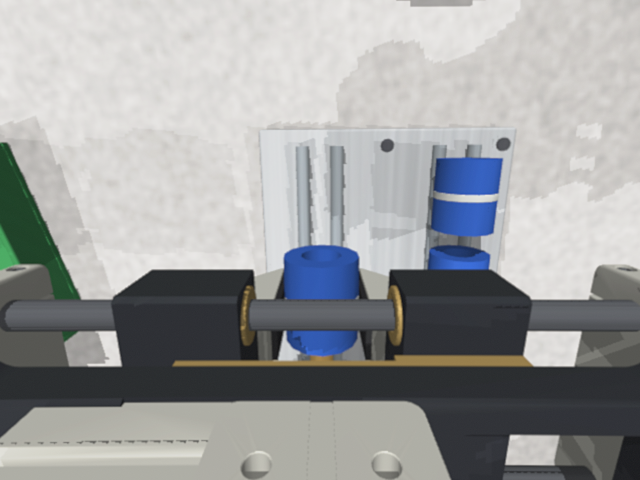

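```bash
python3 -m inch '[[[0,0,-45,0],[0,0,-45,0],[11,45,0,0],[11,45,0,0],[11,45,0,0],[11,45,0,0],[11,45,0,0],[11,45,0,0],[11,45,0,0],[11,45,0,0]]]'; python3 -m inch '[[[0,0,0,0],[0,0,0,0]]]'
python3 - <<'E'
from h import *
c=cam("wrist");s=observe();cv2.imwrite("pics/w7.png",c["img"])
m=cv2.inRange(cv2.cvtColor(c["img"],cv2.COLOR_BGR2HSV),(0,120,50),(8,255,255));r=cv2.findNonZero(m);print(cv2.boundingRect(r))
for d in place_of("wrist","red_tray")[:2]: print(d, at_z(c,d["at"],0))
E
```

```text
time: 13.55
tool_pos: [0.4836, 0.309, 0.1507]
tool_rot: [-3.141, -0.001, 3.019]
contact_force: [0.1, 0.2, -0.3]
opening: 0.0333
time: 13.8
tool_pos: [0.484, 0.307, 0.1508]
tool_rot: [-3.14, -0.001, 3.019]
contact_force: [-0.2, -0.3, -0.3]
opening: 0.033
(236, 158, 158, 118)
{'at': [230.4, 315.3], 'conf': 0.78} [0.48824993 0.29963728 0.        ]
```

View pics/w7.png

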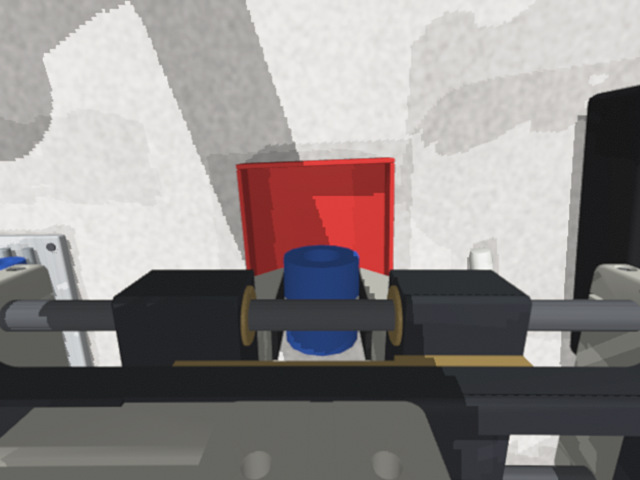

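```bash
python3 -m inch '[[[0,-4,40,0],[0,0,40,0],[0,0,30,0],[0,0,20,0],[0,0,11,0],[0,0,0,0],[0,0,0,0]]]'; python3 -m inch '[[[0,0,0,0],[0,0,0,0],[0,0,0,0],[0,0,0,0]]]' -0.25;  python3 -m inch '[[[0,0,-10,0],[0,0,-20,0],[0,0,-50,0],[0,0,-50,0],[40,0,-20,0],[40,0,0,0],[0,0,0,0],[0,0,0,0]]]'
python3 - <<'E'
from h import *
c=cam("wrist");cv2.imwrite("pics/w8.png",c["img"])
for l in ("red_tray","sleeve_a"):
  for d in place_of("wrist",l)[:3]: print(l,d["conf"], at_z(c,d["at"],0 if l[0]=="r" else .021))
for n in ("scene","side"):
  c=cam(n)
  cv2.imwrite("pics/%s8.png"%n,c["img"])
  for d in place_of(n,"sleeve_a")[:5]:
    if d["conf"]>.3: print(n,d["conf"],at_z(c,d["at"],.032),at_z(c,d["at"],.021))
E
```

```text
time: 14.78
tool_pos: [0.4846, 0.3036, 0.0117]
tool_rot: [3.141, 0.001, 3.018]
contact_force: [0.4, 0.0, -0.5]
opening: 0.0332
time: 15.28
tool_pos: [0.4839, 0.3037, 0.0108]
tool_rot: [3.141, 0.0, 3.019]
contact_force: [-0.5, -0.3, 0.1]
opening: 0.057
time: 16.27
tool_pos: [0.4052, 0.3136, 0.1614]
tool_rot: [3.141, 0.001, 3.019]
contact_force: [0.7, 0.5, -0.1]
opening: 0.0572
sleeve_a 0.77 [0.48068303 0.30141895 0.021     ]
scene 0.66 [0.48678211 0.02131621 0.032     ] [0.47585462 0.01381246 0.021     ]
scene 0.66 [0.60017675 0.00934669 0.032     ] [0.59093739 0.00166475 0.021     ]
scene 0.56 [0.49690431 0.30634081 0.032     ] [0.48612751 0.30308027 0.021     ]
scene 0.52 [0.5473217  0.01504026 0.032     ] [0.53729547 0.00744308 0.021     ]
side 0.73 [0.60127827 0.01733189 0.032     ] [0.6112098  0.02878367 0.021     ]
side 0.61 [0.55075982 0.0097869  0.032     ] [0.55975549 0.0210989  0.021     ]
side 0.58 [0.46757422 0.28020809 0.032     ] [0.47502888 0.29652964 0.021     ]
```

View pics/w8.png

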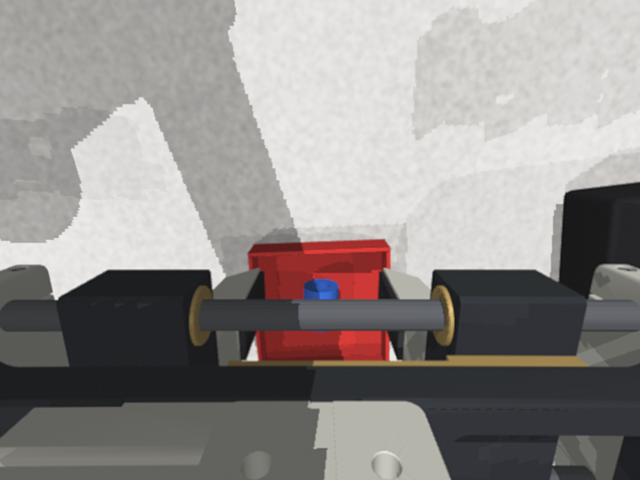

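The wrist picture shows the sleeve (320, 295) lying in the middle of the red tray (columns 250–390). I'll take one scene crop as a final check.

Run:
```python
import cv2
a=cv2.imread("pics/scene8.png")[150:300,220:480];cv2.imwrite("pics/f.png",cv2.resize(a,None,fx=3,fy=3))
```

```text
(no output)
```

View pics/f.png

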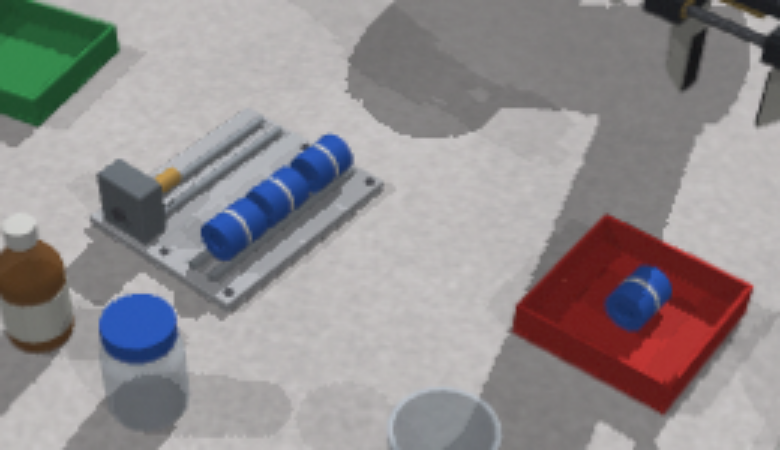

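The sleeve lies in the red tray (crop 638, 297), the three waiting sleeves are in their lane, and the arm is clear of everything.

```bash
python3 -c "
from cell import *
print(observe()['time'],hand_in())"
```

```text
the job is handed in; nothing more can be done
16.625 None
```

I tested the sleeve in the pin lane, found it bad, laid it in the red tray and handed the job in at 16.6 s of the 54 s allowed.

- **Test:** I slid it on with a 4 N grip. It stopped with its middle about 41 mm before the block, the position given for a bad sleeve. I took out the sideways load and pushed again with about 5 N, then once more with a 9 N grip, up to about 12 N. The sleeve did not move, and brass pin still showed ahead of it.
- **Placing:** I gripped it again at its middle, drew it about 40 mm straight back off the pin, lifted it and set it down in the red tray.
- **Last checks:** The final pictures show it lying near the tray's centre. The three waiting sleeves are in their lane, and the jar, amber bottle and beaker look undisturbed. The gripper is clear of everything.
- **Weaker points:**
    - Estimates of the red tray's centre differed between cameras by up to about 10 mm. The last side view also put the sleeve about 10 mm from the other views. Both are well inside the 52 mm allowed.
    - In the last check the networks did not report the red tray in the wrist picture, and the side view missed one waiting sleeve, which the scene picture shows in place.
    - The spatula was outside the last picture I viewed, but the arm did not go near it.

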